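# Lay a breakfast place from the back of the organiser

## Task

Lay the breakfast place: the ramekin and the egg cup are wanted from the back row of the wooden organiser. First stand the bottle and the jar, which are in the way in front of them, on the wooden serving board, then set the ramekin in the middle of the saucer and the egg cup in the middle of the plate, and last put the bottle and the jar back where each of them stood. Set everything down upright and gently, and do not disturb the salt cellar or the tumbler.

Things in the scene. Friction and masses are not known exactly. Their poses are not given: they have to be found in the camera images.
- bottle: Green glass bottle with a paper label and a white screw cap, closed, about 0.45 kg. Body 68 mm in diameter up to 100 mm, shoulder narrowing to a neck of 34 mm at 136 mm, cap 40 mm in diameter from 150 to 178 mm above its base (total height 178 mm). Stands in the front row of the organiser. Origin: centre of its underside; z up.
- jar: Amber glass jar with a paper label and a flat steel lid, closed, about 0.38 kg. A plain cylinder 66 mm in diameter and 105 mm high; the lid is the top 20 mm and as wide as the body. Stands in the front row of the organiser. Origin: centre of its underside; z up.
- ramekin: Empty white ceramic ramekin, straight-sided, 64 mm outside diameter, 42 mm high, wall 4 mm, about 0.16 kg. Stands in the back row of the organiser, close behind the bottle or the jar. Origin: centre of its underside; z up.
- egg_cup: Empty white ceramic egg cup, 64 mm high: foot 46 mm in diameter, thin stem, cup 49 to 50 mm outside diameter from 36 mm up to the rim, about 0.09 kg. Stands in the back row of the organiser, close behind the bottle or the jar. Origin: centre of its underside; z up.
- organiser: Fixed open wooden tray, 170 mm deep (its x, +x away from the robot) by 310 mm wide (y), walls 8 mm thick. Above the table: floor 12 mm, back wall (+x) 60, side walls 45, front rail 24 mm. Front row about 37 mm before its middle, back row 38 mm behind it, things about 86 mm left and right, the salt cellar between them at the back. Origin: centre of its underside.
- board: Fixed wooden serving board, the side area: 240 mm (its x) by 150 mm (its y), flat top 18 mm above the table. There is room on it for the bottle and the jar one behind the other along x. Origin: centre of its underside, at table height.
- plate: Fixed white side plate with a red line at the rim, 170 mm in diameter. The flat middle is 110 mm across and 5 mm above the table, the rim 16 mm. Origin: its centre, at table height.
- saucer: Fixed white saucer with a red line at the rim, 124 mm in diameter, smaller than the plate. The flat middle is 80 mm across and 5 mm above the table, the rim 14 mm. Origin: its centre, at table height.
- salt: Bystander: small white salt cellar with a steel top, 36 mm in diameter, 59 mm high, 0.11 kg, standing loose in the middle of the organiser's back row. Not to be disturbed. Origin: centre of its underside.
- tumbler: Bystander: empty clear drinking glass, 66 mm in diameter at the rim, 105 mm high, standing loose on the table at the robot's left (+y), beyond the board or plate there. Not to be disturbed. Origin: centre of its underside.
Things that resemble listed ones, but are neither listed nor needed, are in the scene too. Leave any blue or yellow look-alike of the jar alone.

How it is judged:
By the outcome, as a careful person would: the job done as asked, in the order asked, and still so for the second after the job is handed in, with the robot touching nothing.
It also fails if it takes over 128 s, if anything falls off the work surface, if the arm or the gripper's body presses on something with over 40 N, if the wrist force passes 120 N, or if a joint passes its speed limit or range.

## Robot

A 7-joint arm with a two-finger parallel gripper is mounted at the origin on the work surface. World frame = base frame: x ahead of the robot, y to its left, z up, the work surface at z = 0. Lengths are in mm, angles in degrees, forces in N, time in s.
With the tool pointing down it reaches from about 400 to 900 mm from the base axis. Payload 5.6 kg.
Tool frame: the origin (TCP) lies midway between the tips of the shut fingers; the grasp point (between the pads) lies 19 mm behind it; z points along the fingers, y is the direction in which the jaws open and shut (so a half turn about z gives the same grasp; the last joint's range is limited). The gripper opens to 92 mm and grips with 3 to 60 N. Pads are 20 mm wide; open, the fingers measure 128 mm over their backs; the gripper's body (75 mm by 189 mm) begins 69 mm behind the grasp point.
Start: joints at [-69.041, 26.786, -0.665, 91.828, 0.344, 61.387, -3.226], TCP at [258.421, 596.429, 214.592] pointing down, gripper open.
Joint ranges: [-144.91, 144.91], [-17.63, 115.5], [-89.93, 88.59], [15.96, 139.68], [-74.01, 254.01], [8.47, 105.57], [-167.45, 167.45]. Speed limits (degrees/s): [147.25, 147.25, 180, 180, 180, 180, 180].

## Interface

Orientations are given as [roll, pitch, yaw] about the fixed x, y, z axes, in that order (R = Rz(yaw) Ry(pitch) Rx(roll)).
In Python, from workcell import env gives the robot as it stands.
- The arm moves only by the shell command python3 -m inch 'ROWS' [OPENING] [FORCE]. ROWS is JSON, a list of rows, each a list of 6 numbers: the shift along the tool's x, y, z in m, then the turn, a rotation vector about the tool's x, y, z in degrees. A call has 1 to 20 rows; each row shifts and turns the commanded pose from where the row before left it, along the tool's axes as they then stand; what a row does not reach is not made up. A row lasts 1/12 s, in which the tool goes at most 41.7 mm and 7.16 degrees, less where a joint would pass 70% of its speed; a pose out of reach is approached as far as the arm can. A call is refused whole if a number of a shift passes 0.0417 or a number of a turn 7.16, either way. A call with a gripper value outside its range is refused whole. OPENING is the gripper's target within -1 to 1 (shut at 1, half-way at 0, fully open at -1), set as the call begins (- or left out, the last holds). The fingers move at their own pace and stop on an object; FORCE is the grip in N (left out, the last holds). Time passes only in rows, so rows that do not move let the fingers close. It gives the time, the measured TCP pose, the force and the opening at its end, in the units of the state.
- env.state(): the state, without advancing time (a new reading comes with each control period).
- env.grab_frame(name): name is "scene" or "side" or "wrist"; returns the picture (384x512x3 uint8, red, green, blue); there is no depth.
- env.calibration(name): a dict with "intrinsics" (3x3 intrinsics, pixels), "xyz" and "rotation" of the camera in the world; the wrist camera has in their place "T_tool_cam" (4x4, takes a point from camera to tool coordinates, whose origin is the TCP and whose axes are the flange's). Camera axes: x right, y down, z forward; pixel columns grow to the right and rows downward; lengths in mm; the calibration is good to about 2 mm. A picture is of the moment at which its call begins: read the wrist's pose just before it. calibration takes no time and is no camera call.
- env.job_done(): hands the job in, once; it reports no verdict.
The state is a dict: "time": time; "joint_positions": joint angles; "dq": joint speeds; "joint_efforts": joint torques, N m; "position": TCP position; "orientation": TCP orientation; "wrist_force": force on the tool from outside, world axes, zero at the start; "moment": the same for the moment, N m; "gripper_width": opening from 0.0 (shut) to 1.0 (fully open).
Only numpy, scipy, OpenCV 4.12 (cv2) and the standard library are available. Lean on these libraries where they do the work, as an engineer would, in place of code of your own. Each camera call takes 0.05 s, during which the arm holds its last target. There are 200 camera calls.

## Working session

There is one attempt and no reset: what is moved stays moved. The work goes in short steps, Python scripts to look and compute and a shell command to move; the robot and the scene stay as the last step left them, time stands still between calls to the robot, and variables do not carry over. Pictures are saved under pics/ and viewed, about 12 in all and at most 16, crops included, and the job is handed in when it is done.

```bash
ls && mkdir -p pics && python3 - <<'E'
from workcell import env
import cv2,numpy as np
for n in("scene","side"):
    cv2.imwrite(f"pics/{n}0.png",env.grab_frame(n)[...,::-1])
for n in("scene","side","wrist"):
    print(n,env.calibration(n))
print(env.state())
E
```

```text
pics
scene {'intrinsics': array([[479.99015654,   0.        , 252.23600589],
       [  0.        , 479.99015654, 192.91113208],
       [  0.        ,   0.        ,   1.        ]]), 'xyz': array([ 934.53545989, -537.43177777, 1152.71031634]), 'rotation': array([-1.47708013e+02,  3.12108546e-02,  4.02135793e+01])}
side {'intrinsics': array([[487.13570599,   0.        , 249.43202674],
       [  0.        , 487.13570599, 199.62548832],
       [  0.        ,   0.        ,   1.        ]]), 'xyz': array([-226.95712858, -911.4061693 ,  796.39175341]), 'rotation': array([-122.76938325,    0.85887263,  -38.90082065])}
wrist {'intrinsics': array([[316.67321393,   0.        , 254.90620375],
       [  0.        , 316.67321393, 194.27735186],
       [  0.        ,   0.        ,   1.        ]]), 'T_tool_cam': array([[-3.54390509e-04, -9.69497723e-01, -2.45100060e-01,
         6.80142641e+01],
       [ 9.99999365e-01, -6.05675474e-04,  9.49859859e-04,
         3.63874120e-01],
       [-1.06933807e-03, -2.45099568e-01,  9.69497322e-01,
        -1.71562921e+02],
       [ 0.00000000e+00,  0.00000000e+00,  0.00000000e+00,
         1.00000000e+00]])}
{'time': 0.1, 'joint_positions': array([-69.03970785,  26.83096816,  -0.66479355,  91.87619195,
         0.34308898,  61.38619088,  -3.2241028 ]), 'dq': array([ 0.04226479, -0.0815334 , -0.09291348, -0.21395615,  0.03842666,
       -0.09620525, -0.02375986]), 'joint_efforts': array([ 8.73729041e-04, -5.21642482e+01, -1.25144643e-02, -2.44367015e+01,
       -5.67460782e-02,  1.40615489e-02,  5.95175834e-05]), 'position': array([258.24418865, 595.91959451, 213.73148351]), 'orientation': array([-1.79908826e+02,  6.00534695e-03,  1.56573626e+02]), 'wrist_force': array([ 0.54907594,  0.2272983 , -0.77283556]), 'moment': array([-0.0050296 , -0.01705972, -0.03107813]), 'gripper_width': 1.0019521858900489}
```

View pictures.

View pics/scene0.png

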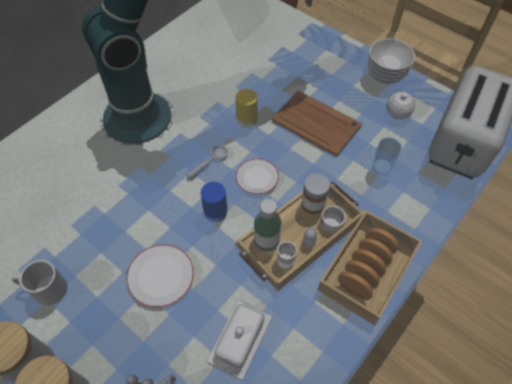

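View pics/side0.png

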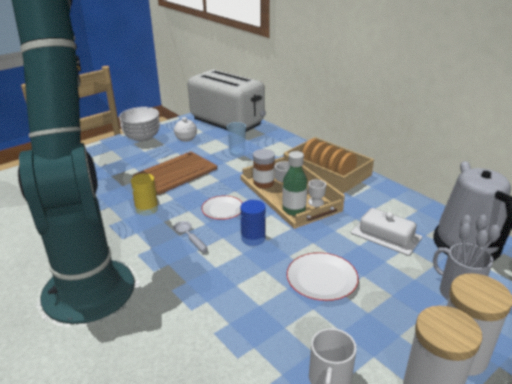

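```bash
cat > h.py <<'E'
import numpy as np,cv2
from scipy.spatial.transform import Rotation as R
from workcell import env
def cam(n):
    c=env.calibration(n);K=c["intrinsics"]
    if n=="wrist":
        s=env.state();T=c["T_tool_cam"];Rt=R.from_euler("xyz",s["orientation"],degrees=True).as_matrix()
        return K,Rt@T[:3,3]+s["position"],Rt@T[:3,:3]
    return K,c["xyz"],R.from_euler("xyz",c["rotation"],degrees=True).as_matrix()
def proj(C,P):
    K,t,r=C;p=(np.atleast_2d(P)-t)@r@K.T
    return p[:,:2]/p[:,2:]
def ray(C,uv,z):
    K,t,r=C;uv=np.atleast_2d(uv);d=np.c_[uv,np.ones(len(uv))]@np.linalg.inv(K).T@r.T
    return t+d*((z-t[2])/d[:,2])[:,None]
def circ(x,y,z,r,n=48):
    a=np.linspace(0,2*np.pi,n);return np.c_[x+r*np.cos(a),y+r*np.sin(a),0*a+z]
def draw(img,C,P,col,s=1,o=(0,0)):
    q=((proj(C,P)-o+.5)*s).astype(int);cv2.polylines(img,[q.reshape(-1,1,2)],False,col,1)
def crop(img,x0,y0,x1,y1,s):
    return cv2.resize(img[y0:y1,x0:x1],None,fx=s,fy=s,interpolation=cv2.INTER_CUBIC)
E
python3 - <<'E'
from h import *
C=cam("scene")
for n,uv,z in [("bottle cap",(268,205),178+12),("jar lid",(317,182),117),("ram rim",(333,214),54),("egg rim",(287,247),76),("salt top",(310,231),71),("board",(317,121),18),("plate",(160,275),10),("saucer",(257,176),10),("blue",(213,188),105),("yellow",(247,94),105),("tumbler",(388,143),105)]:
    print(n,ray(C,uv,z).round(0))
I=cv2.imread("pics/scene0.png");cv2.imwrite("pics/c1.png",crop(I,225,160,385,300,4))
E
```

```text
bottle cap [[591. -75. 190.]]
jar lid [[618.  96. 117.]]
ram rim [[691.  80.  54.]]
egg rim [[663. -84.  76.]]
salt top [[679.  -8.  71.]]
board [[454. 340.  18.]]
plate [[ 448. -326.   10.]]
saucer [[441.  67.  10.]]
blue [[419. -86. 105.]]
yellow [[270. 223. 105.]]
tumbler [[688. 335. 105.]]
```

View pics/c1.png

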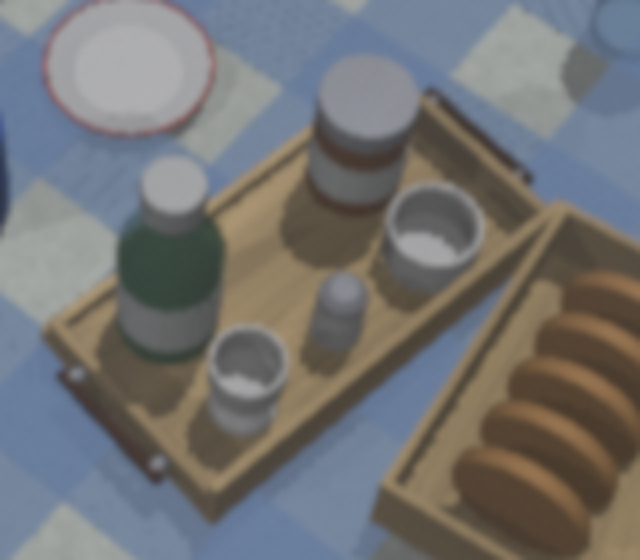

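```bash
cat > go.py <<'E'
import sys
from h import *
# python3 go.py x y z [yaw]: what is left to go, tool axes, mm/deg
a=list(map(float,sys.argv[1:]));s=env.state()
Rt=R.from_euler("xyz",s["orientation"],degrees=True)
d=Rt.inv().apply(np.array(a[:3])-s["position"])
print("t",round(s["time"],2),"p",s["position"].round(1),"rpy",s["orientation"].round(2),"w",round(s["gripper_width"]*92,1),"F",s["wrist_force"].round(1))
print("shift",d.round(1),"rows",round(np.linalg.norm(d)/40,1))
if len(a)>3: print("turn",(Rt.inv()*R.from_euler("xyz",[180,0,a[3]],degrees=True)).as_rotvec(degrees=True).round(2))
E
python3 -m inch '[[-0.0286,-0.0237,-0.0064,0,0,0],[-0.0286,-0.0237,-0.0064,0,0,0],[-0.0286,-0.0237,-0.0064,0,0,0],[-0.0286,-0.0237,-0.0064,0,0,0],[-0.0286,-0.0237,-0.0064,0,0,0],[-0.0286,-0.0237,-0.0064,0,0,0],[-0.0286,-0.0237,-0.0064,0,0,0],[-0.0286,-0.0237,-0.0064,0,0,0],[-0.0286,-0.0237,-0.0064,0,0,0],[-0.0286,-0.0237,-0.0064,0,0,0],[-0.0286,-0.0237,-0.0064,0,0,0],[-0.0286,-0.0237,-0.0064,0,0,0],[-0.0286,-0.0237,-0.0064,0,0,0],[-0.0286,-0.0237,-0.0064,0,0,0],[-0.0286,-0.0237,-0.0064,0,0,0],[-0.0286,-0.0237,-0.0064,0,0,0],[-0.0286,-0.0237,-0.0064,0,0,0],[-0.0286,-0.0237,-0.0064,0,0,0]]' -1 && python3 -m inch '[[0,0,0,0,0,-5.86],[0,0,0,0,0,-5.86],[0,0,0,0,0,-5.86],[0,0,0,0,0,-5.86],[0,0,0,0,0,0],[0,0,0,0,0,0]]' && python3 go.py 560 0 330 180 && python3 - <<'E'
from h import *
cv2.imwrite("pics/w1.png",env.grab_frame("wrist")[...,::-1])
np.savez("w1.npz",*cam("wrist"))
E
```

```text
time: 1.6
position: [561.4, -1.4, 330.0]
orientation: [180.0, -0.0, 156.6]
wrist_force: [0.8, 0.7, 0.7]
gripper_width: 1.002
time: 2.1
position: [561.0, 0.2, 329.5]
orientation: [180.0, -0.0, 179.8]
wrist_force: [-0.6, -0.8, -0.5]
gripper_width: 1.001
t 2.1 p [5.610e+02 2.000e-01 3.295e+02] rpy [ 1.8000e+02 -3.0000e-02  1.7984e+02] w 92.1 F [-0.6 -0.8 -0.5]
shift [ 1.  -0.2 -0.5] rows 0.0
turn [ 0.   -0.03 -0.16]
```

```bash
python3 -c "
import cv2;I=cv2.imread('pics/w1.png');cv2.imwrite('pics/w1b.png',cv2.resize(I,(768,576),interpolation=cv2.INTER_CUBIC))"
```

```text
(no output)
```

View pics/w1b.png

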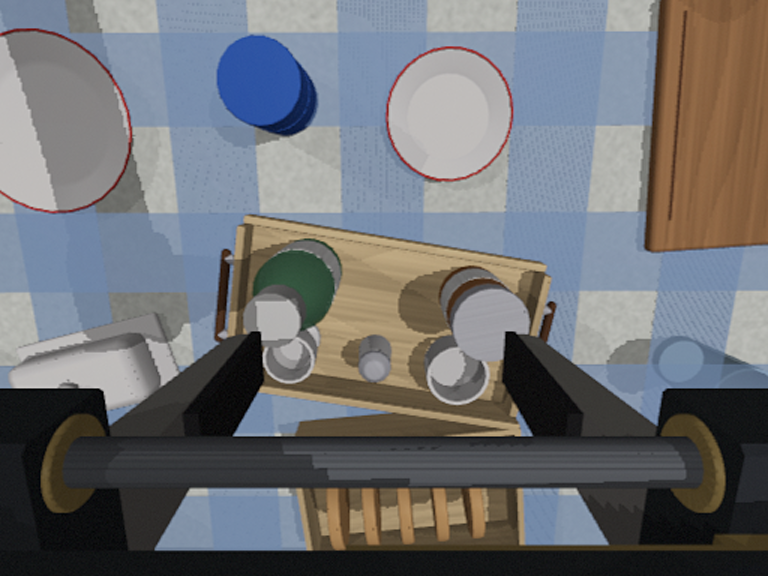

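```bash
python3 - <<'E'
from h import *
f=np.load("w1.npz");W=(f["arr_0"],f["arr_1"],f["arr_2"]);S=cam("scene")
f2={}
for n,uw,us,z in [("bottle",(272,315),(268.5,206),190),("jar",(491,324),(316.75,184),117),("ram",(457,374),(333.5,217),54),("egg",(289,357),(287,250.7),76),("salt",(374,368),(310.7,232),71),("saucer",(450,114),(257.3,176.2),14),("plate",(41,121),(160.3,275.5),16)]:
    print(n,ray(W,np.array(uw)/1.5-.17,z).round(1),ray(S,us,z).round(1))
for n,uw,z in [("FLcorner(+y,-x) ",(549,264),24),("front left(-y)",(246,216),24),("back -y",(252,390),60)]: print(n,ray(W,np.array(uw)/1.5-.17,z).round(1))
for us in [(302,93),(360,125),(340,152),(273,122)]: print("board",ray(S,us,18).round(0))
print("board w",ray(W,np.array([(646,250),(660,0)])/1.5-.17,18).round(0))
E
```

```text
bottle [[588.  -75.1 190. ]] [[593.6 -76.3 190. ]]
jar [[618.8  92.5 117. ]] [[621.2  90.4 117. ]]
ram [[692.6  75.9  54. ]] [[697.  73.  54.]]
egg [[664.8 -89.1  76. ]] [[669.1 -91.6  76. ]]
salt [[678.5  -8.   71. ]] [[681.6  -9.6  71. ]]
saucer [[439.3  66.2  14. ]] [[443.9  64.4  14. ]]
plate [[ 444.8 -328.7   16. ]] [[ 452.2 -327.7   16. ]]
FLcorner(+y,-x)  [[585.1 170.6  24. ]]
front left(-y) [[ 535.6 -135.2   24. ]]
back -y [[ 706.7 -131.7   60. ]]
board [[348. 404.  18.]]
board [[565. 412.  18.]]
board [[577. 286.  18.]]
board [[353. 249.  18.]]
board w [[572. 271.  18.]
 [343. 253.  18.]]
```

```bash
python3 -m inch '[[0,0,0,0,0,4.6],[0,0,0,0,0,4.6]]' >/dev/null && python3 go.py 590 -75.5 250 170.7
```

```text
t 2.32 p [5.611e+02 3.000e-01 3.297e+02] rpy [-1.8000e+02 -1.0000e-02  1.7047e+02] w 92.1 F [-0.4  0.5 -0.2]
shift [-41.1 -70.   79.7] rows 2.8
turn [-0.   -0.01 -0.23]
```

```bash
python3 -m inch '[[-0.0137,-0.0233,0.0266,0,0,0],[-0.0137,-0.0233,0.0266,0,0,0],[-0.0137,-0.0233,0.0265,0,0,0],[0,0,0,0,0,0],[0,0,0,0,0,0]]' >/dev/null && python3 go.py 590 -75.5 250 170.7 && python3 - <<'E'
from h import *
C=cam("wrist");I=env.grab_frame("wrist")[...,::-1].copy()
B=cv2.resize(I,None,fx=1.5,fy=1.5,interpolation=cv2.INTER_CUBIC)
draw(B,C,circ(590,-75.5,190,20),(0,0,255),1.5)
draw(B,C,circ(590,-75.5,112,34),(0,255,0),1.5)
draw(B,C,circ(666,-89.5,76,25),(255,0,255),1.5)
draw(B,C,circ(679.5,-8.5,71,15),(255,0,255),1.5)
draw(B,C,circ(619.5,92,117,33),(0,255,255),1.5)
cv2.imwrite("pics/w2.png",B)
E
```

```text
t 2.73 p [589.6 -76.6 248.3] rpy [-179.93   -0.21  170.55] w 92.4 F [0.9 0.1 0.1]
shift [-0.2  1.1 -1.7] rows 0.1
turn [-0.07 -0.21 -0.15]
```

View pics/w2.png

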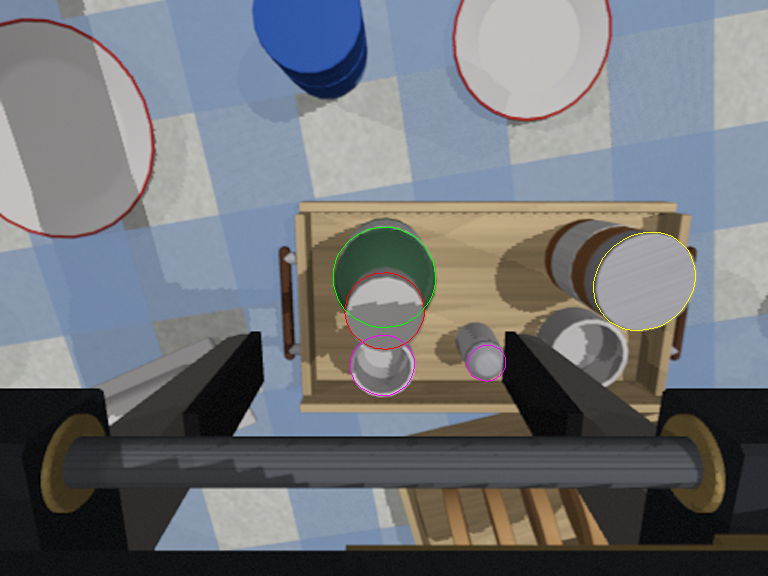

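```bash
python3 -m inch '[[0,0,0.025,0,0,0],[0,0,0.025,0,0,0],[0,0,0.022,0,0,0],[0,0,0.02,0,0,0],[0,0,0,0,0,0]]' -1 && python3 -m inch '[[0,0,0,0,0,0],[0,0,0,0,0,0],[0,0,0,0,0,0],[0,0,0,0,0,0],[0,0,0,0,0,0],[0,0,0,0,0,0],[0,0,0,0,0,0],[0,0,0,0,0,0],[0,0,0,0,0,0],[0,0,0,0,0,0]]' 1 25 && python3 go.py 590 -75.5 157 170.7
```

```text
time: 3.2
position: [588.9, -72.9, 155.8]
orientation: [180.0, -0.3, 170.9]
wrist_force: [-0.7, -0.2, -0.9]
gripper_width: 0.999
time: 4.03
position: [590.7, -75.6, 158.2]
orientation: [-180.0, 0.0, 170.8]
wrist_force: [-0.3, -0.2, 1.4]
gripper_width: 0.434
t 4.03 p [590.7 -75.6 158.2] rpy [-1.7999e+02  2.0000e-02  1.7080e+02] w 39.9 F [-0.3 -0.2  1.4]
shift [ 0.7 -0.   1.2] rows 0.0
turn [-0.01  0.02  0.1 ]
```

```bash
python3 -m inch '[[0,0,-0.005,0,0,0],[0,0,-0.01,0,0,0],[0,0,-0.02,0,0,0],[0,0,-0.03,0,0,0],[0,0,-0.03,0,0,0],[0,0,-0.025,0,0,0],[0,0,-0.015,0,0,0],[0,0,-0.005,0,0,0],[0,0,0,0,0,0],[0,0,0,0,0,0]]' && python3 go.py 505 341 260 170.7
```

```text
time: 4.87
position: [589.8, -75.0, 297.1]
orientation: [-180.0, -0.1, 170.8]
wrist_force: [-0.3, 0.3, -5.8]
gripper_width: 0.43
t 4.87 p [589.8 -75.  297.1] rpy [-1.8000e+02 -1.0000e-01  1.7082e+02] w 39.6 F [-0.3  0.3 -5.8]
shift [150.  397.2  37.4] rows 10.7
turn [-0.   -0.1   0.12]
```

```bash
python3 -m inch '[[0.0033,0.0086,0.0008,0,0,0],[0.0065,0.0173,0.0016,0,0,0],[0.0109,0.0288,0.0027,0,0,0],[0.0109,0.0288,0.0027,0,0,0],[0.0109,0.0288,0.0027,0,0,0],[0.0109,0.0288,0.0027,0,0,0],[0.0109,0.0288,0.0027,0,0,0],[0.0109,0.0288,0.0027,0,0,0],[0.0109,0.0288,0.0027,0,0,0],[0.0109,0.0288,0.0027,0,0,0],[0.0109,0.0288,0.0027,0,0,0],[0.0109,0.0288,0.0027,0,0,0],[0.0109,0.0288,0.0027,0,0,0],[0.0109,0.0288,0.0027,0,0,0],[0.0065,0.0173,0.0016,0,0,0],[0.0033,0.0086,0.0008,0,0,0],[0,0,0,0,0,0],[0,0,0,0,0,0],[0,0,0,0,0,0]]' && python3 go.py 505 341 163 170.7 && python3 - <<'E'
from h import *
C=cam("wrist");I=env.grab_frame("wrist")[...,::-1].copy()
B=cv2.resize(I,None,fx=1.5,fy=1.5,interpolation=cv2.INTER_CUBIC)
a=np.radians(4.5);u=np.array([np.cos(a),np.sin(a)]);v=np.array([-u[1],u[0]])
b=np.array([[-120,-75],[-120,75],[120,75],[120,-75],[-120,-75]])
draw(B,C,np.c_[b[:,:1]*u+b[:,1:]*v+[448,337],np.full(5,18)],(0,0,255),1.5)
draw(B,C,circ(505,341,18,34),(0,255,0),1.5)
draw(B,C,circ(393,333,18,33),(0,255,255),1.5)
cv2.imwrite("pics/w3.png",B)
E
```

```text
time: 6.45
position: [506.3, 338.8, 260.5]
orientation: [-179.9, 0.0, 170.7]
wrist_force: [-0.1, 0.7, -4.9]
gripper_width: 0.436
t 6.45 p [506.3 338.8 260.5] rpy [-1.7990e+02  1.0000e-02  1.7066e+02] w 40.1 F [-0.1  0.7 -4.9]
shift [ 1.7  2.2 97.5] rows 2.4
turn [-0.1   0.01 -0.04]
```

View pics/w3.png

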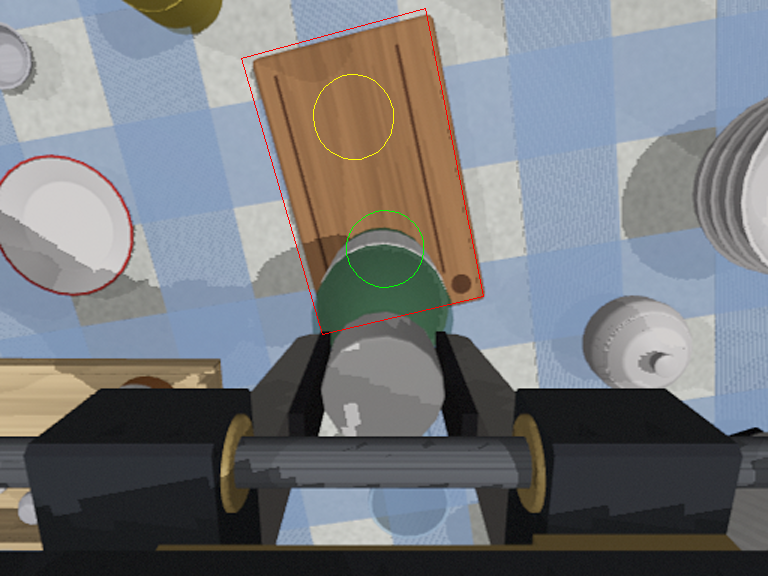

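```bash
python3 -m inch '[[0,0.001,0.015,0,0,0],[0,0.001,0.03,0,0,0],[0,0,0.028,0,0,0],[0,0,0.014,0,0,0],[0,0,0.005,0,0,0],[0,0,0.002,0,0,0],[0,0,0,0,0,0],[0,0,0,0,0,0]]' && python3 -m inch '[[0,0,0.001,0,0,0],[0,0,0.001,0,0,0],[0,0,0,0,0,0],[0,0,0,0,0,0]]' && python3 go.py 505 341 163 170.7
```

```text
time: 7.17
position: [507.1, 343.2, 168.4]
orientation: [179.9, 0.1, 170.8]
wrist_force: [0.0, -0.6, -5.0]
gripper_width: 0.431
time: 7.5
position: [506.0, 343.2, 165.3]
orientation: [180.0, 0.0, 170.8]
wrist_force: [0.6, 0.8, -5.0]
gripper_width: 0.428
t 7.5 p [506.  343.2 165.3] rpy [1.7997e+02 2.0000e-02 1.7082e+02] w 39.4 F [ 0.6  0.8 -5. ]
shift [ 0.6 -2.3  2.3] rows 0.1
turn [0.03 0.02 0.12]
```

```bash
python3 -m inch '[[0,0,0.001,0,0,0],[0,0,0,0,0,0],[0,0,0,0,0,0]]' && python3 -m inch '[[0,0,0.001,0,0,0],[0,0,0,0,0,0],[0,0,0,0,0,0]]' && python3 go.py 505 341 163 170.7
```

```text
time: 7.75
position: [506.1, 343.2, 164.2]
orientation: [180.0, 0.0, 170.8]
wrist_force: [0.1, 0.6, -2.8]
gripper_width: 0.429
time: 8.0
position: [506.5, 343.2, 164.2]
orientation: [179.9, 0.1, 170.8]
wrist_force: [-0.4, -2.5, 5.4]
gripper_width: 0.43
t 8.0 p [506.5 343.2 164.2] rpy [1.7994e+02 7.0000e-02 1.7081e+02] w 39.6 F [-0.4 -2.5  5.4]
shift [ 1.2 -2.4  1.2] rows 0.1
turn [0.06 0.07 0.11]
```

```bash
python3 -m inch '[[0,0,0,0,0,0],[0,0,0,0,0,0],[0,0,0,0,0,0],[0,0,0,0,0,0],[0,0,0,0,0,0],[0,0,-0.01,0,0,0],[0,0,-0.03,0,0,0],[0,0,-0.035,0,0,0],[0,0,-0.02,0,0,0],[0,0,0,0,0,0]]' -1 && python3 go.py 619.5 92 190 170.7
```

```text
time: 8.83
position: [508.4, 344.7, 264.1]
orientation: [179.6, 0.4, 170.8]
wrist_force: [0.6, 0.3, 0.1]
gripper_width: 1.004
t 8.83 p [508.4 344.7 264.1] rpy [179.58   0.38 170.8 ] w 92.3 F [0.6 0.3 0.1]
shift [-149.6 -232.2   73.4] rows 7.1
turn [0.42 0.38 0.1 ]
```

```bash
python3 -m inch '[[-0.0095,-0.0144,0.0043,0,0,0],[-0.019,-0.0287,0.0086,0,0,0],[-0.019,-0.0287,0.0086,0,0,0],[-0.019,-0.0287,0.0086,0,0,0],[-0.019,-0.0287,0.0086,0,0,0],[-0.019,-0.0287,0.0086,0,0,0],[-0.019,-0.0287,0.0086,0,0,0],[-0.019,-0.0287,0.0086,0,0,0],[-0.0095,-0.0144,0.0043,0,0,0],[0,0,0,0,0,0],[0,0,0,0,0,0],[0,0,0,0,0,0]]' && python3 go.py 619.5 92 72 170.7 && python3 - <<'E'
from h import *
C=cam("wrist");I=env.grab_frame("wrist")[...,::-1].copy()
B=cv2.resize(I,None,fx=1.5,fy=1.5,interpolation=cv2.INTER_CUBIC)
draw(B,C,circ(619.5,92,117,33),(0,0,255),1.5)
draw(B,C,circ(694,75,54,32),(255,0,255),1.5)
cv2.imwrite("pics/w4.png",B)
cv2.imwrite("pics/s4.png",env.grab_frame("scene")[...,::-1])
E
```

```text
time: 9.83
position: [618.8, 93.6, 189.1]
orientation: [179.9, -0.0, 170.9]
wrist_force: [0.6, 1.6, -0.2]
gripper_width: 1.0
t 9.83 p [618.8  93.6 189.1] rpy [ 1.7994e+02 -3.0000e-02  1.7090e+02] w 92.0 F [ 0.6  1.6 -0.2]
shift [ -1.   -1.6 117.1] rows 2.9
turn [ 0.06 -0.03  0.2 ]
```

View pics/w4.png

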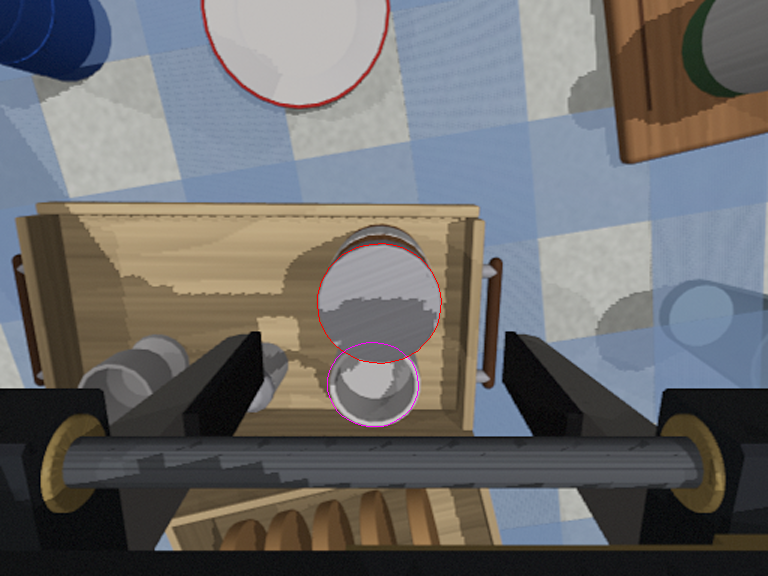

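```bash
python3 -m inch '[[-0.0008,-0.0016,0.02,0,0,0],[0,0,0.035,0,0,0],[0,0,0.033,0,0,0],[0,0,0.02,0,0,0],[0,0,0.009,0,0,0],[0,0,0,0,0,0],[0,0,0,0,0,0]]' -1 && python3 -m inch '[[0,0,0,0,0,0],[0,0,0,0,0,0],[0,0,0,0,0,0],[0,0,0,0,0,0],[0,0,0,0,0,0],[0,0,0,0,0,0]]' 1 25 && python3 -m inch '[[0,0,-0.003,0,0,0],[0,0,-0.01,0,0,0],[0,0,-0.02,0,0,0],[0,0,-0.03,0,0,0],[0,0,-0.025,0,0,0],[0,0,-0.008,0,0,0],[0,0,0,0,0,0],[0,0,0,0,0,0]]' && python3 go.py 393 333 130 170.7
```

```text
time: 10.52
position: [620.3, 91.3, 72.9]
orientation: [180.0, 0.0, 170.9]
wrist_force: [0.8, -0.1, 0.6]
gripper_width: 1.001
time: 11.02
position: [620.6, 90.8, 73.2]
orientation: [179.9, 0.1, 170.8]
wrist_force: [-0.1, 1.0, 5.4]
gripper_width: 0.714
time: 11.68
position: [619.0, 90.2, 167.3]
orientation: [-180.0, -0.1, 170.8]
wrist_force: [-0.4, 0.3, -4.7]
gripper_width: 0.713
t 11.68 p [619.   90.2 167.3] rpy [-1.7998e+02 -7.0000e-02  1.7081e+02] w 65.6 F [-0.4  0.3 -4.7]
shift [261.8 203.6  37.5] rows 8.3
turn [-0.02 -0.07  0.11]
```

```bash
python3 -m inch '[[0.015,0.0045,0,0,0,0],[0.0301,0.009,0,0,0,0],[0.0301,0.009,0,0,0,0],[0.0301,0.009,0,0,0,0],[0.0301,0.009,0,0,0,0],[0.0301,0.009,0,0,0,0],[0.0301,0.0091,0,0,0,0],[0.0301,0.0091,0,0,0,0],[0.015,0.0045,0,0,0,0],[0.0026,0.0164,0.0046,0,0,0],[0.0053,0.0328,0.0093,0,0,0],[0.0053,0.0328,0.0093,0,0,0],[0.0053,0.0328,0.0093,0,0,0],[0.0027,0.0164,0.0047,0,0,0],[0,0,0,0,0,0],[0,0,0,0,0,0],[0,0,0,0,0,0]]' && python3 go.py 393 333 79 170.7
```

```text
time: 13.1
position: [393.3, 331.0, 129.7]
orientation: [-179.8, -0.1, 170.8]
wrist_force: [0.7, -0.8, -3.4]
gripper_width: 0.713
t 13.1 p [393.3 331.  129.7] rpy [-1.7983e+02 -7.0000e-02  1.7076e+02] w 65.6 F [ 0.7 -0.8 -3.4]
shift [ 0.5  2.1 50.7] rows 1.3
turn [-0.17 -0.07  0.06]
```

```bash
python3 -m inch '[[0,0.001,0.012,0,0,0],[0,0,0.018,0,0,0],[0,0,0.01,0,0,0],[0,0,0.005,0,0,0],[0,0,0.002,0,0,0],[0,0,0.001,0,0,0],[0,0,0,0,0,0],[0,0,0,0,0,0]]' && python3 -m inch '[[0,0,0.001,0,0,0],[0,0,0,0,0,0],[0,0,0,0,0,0]]' && python3 -m inch '[[0,0,0.001,0,0,0],[0,0,0,0,0,0],[0,0,0,0,0,0]]'&& python3 go.py 393 333 79 170.7
```

```text
time: 13.77
position: [394.3, 334.2, 83.5]
orientation: [179.9, 0.0, 170.8]
wrist_force: [0.3, 0.9, -4.0]
gripper_width: 0.714
time: 14.02
position: [394.0, 334.1, 82.1]
orientation: [180.0, 0.0, 170.8]
wrist_force: [0.0, -0.9, -3.3]
gripper_width: 0.712
time: 14.27
position: [393.8, 333.9, 80.8]
orientation: [-180.0, -0.0, 170.8]
wrist_force: [-0.3, -0.1, -4.1]
gripper_width: 0.713
t 14.27 p [393.8 333.9  80.8] rpy [-179.99   -0.    170.82] w 65.6 F [-0.3 -0.1 -4.1]
shift [ 0.7 -1.   1.8] rows 0.1
turn [-0.01 -0.    0.12]
```

```bash
python3 -m inch '[[0,0,0.001,0,0,0],[0,0,0,0,0,0],[0,0,0,0,0,0]]' && python3 -m inch '[[0,0,0.001,0,0,0],[0,0,0,0,0,0],[0,0,0,0,0,0]]'
```

```text
time: 14.52
position: [393.9, 333.9, 79.8]
orientation: [-180.0, 0.0, 170.8]
wrist_force: [-0.9, -0.2, -3.6]
gripper_width: 0.715
time: 14.77
position: [394.0, 334.0, 79.1]
orientation: [180.0, 0.0, 170.8]
wrist_force: [-0.3, 0.2, -0.1]
gripper_width: 0.713
```

```bash
python3 -m inch '[[0,0,0,0,0,0],[0,0,0,0,0,0],[0,0,0,0,0,0],[0,0,0,0,0,0],[0,0,-0.01,0,0,0],[0,0,-0.03,0,0,0],[0,0,-0.04,0,0,0],[0,0,-0.04,0,0,0],[0,0,-0.03,0,0,0],[0,0,-0.01,0,0,0],[0,0,0,0,0,0],[0,0,0,0,0,0],[0,0,0,0,0,0]]' -1 && python3 go.py 694 75.3 150 170.7
```

```text
time: 15.85
position: [393.0, 333.1, 237.3]
orientation: [-179.9, -0.1, 170.8]
wrist_force: [0.5, -0.4, -0.4]
gripper_width: 1.004
t 15.85 p [393.  333.1 237.3] rpy [-1.7986e+02 -1.0000e-01  1.7082e+02] w 92.3 F [ 0.5 -0.4 -0.4]
shift [-338.5 -206.2   87.2] rows 10.1
turn [-0.14 -0.1   0.12]
```

```bash
python3 -m inch '[[-0.0141,-0.0086,0.0036,0,0,0],[-0.0282,-0.0172,0.0073,0,0,0],[-0.0282,-0.0172,0.0073,0,0,0],[-0.0282,-0.0172,0.0073,0,0,0],[-0.0282,-0.0172,0.0073,0,0,0],[-0.0282,-0.0172,0.0073,0,0,0],[-0.0282,-0.0172,0.0073,0,0,0],[-0.0282,-0.0172,0.0073,0,0,0],[-0.0282,-0.0172,0.0073,0,0,0],[-0.0282,-0.0172,0.0073,0,0,0],[-0.0282,-0.0172,0.0073,0,0,0],[-0.0282,-0.0172,0.0073,0,0,0],[-0.0141,-0.0086,0.0036,0,0,0],[0,0,0,0,0,0],[0,0,0,0,0,0],[0,0,0,0,0,0]]' -0.65 && python3 go.py 694 75.3 30 170.7 && python3 - <<'E'
from h import *
C=cam("wrist");I=env.grab_frame("wrist")[...,::-1].copy()
B=cv2.resize(I,None,fx=1.5,fy=1.5,interpolation=cv2.INTER_CUBIC)
draw(B,C,circ(694,75.3,54,32),(0,0,255),1.5)
cv2.imwrite("pics/w5.png",B)
E
```

```text
time: 17.18
position: [693.5, 77.4, 149.8]
orientation: [-180.0, -0.2, 170.9]
wrist_force: [0.0, -0.1, 0.4]
gripper_width: 0.828
t 17.18 p [693.5  77.4 149.8] rpy [-180.     -0.19  170.88] w 76.1 F [ 0.  -0.1  0.4]
shift [ -1.2  -2.  119.8] rows 3.0
turn [-0.   -0.19  0.18]
```

View pics/w5.png

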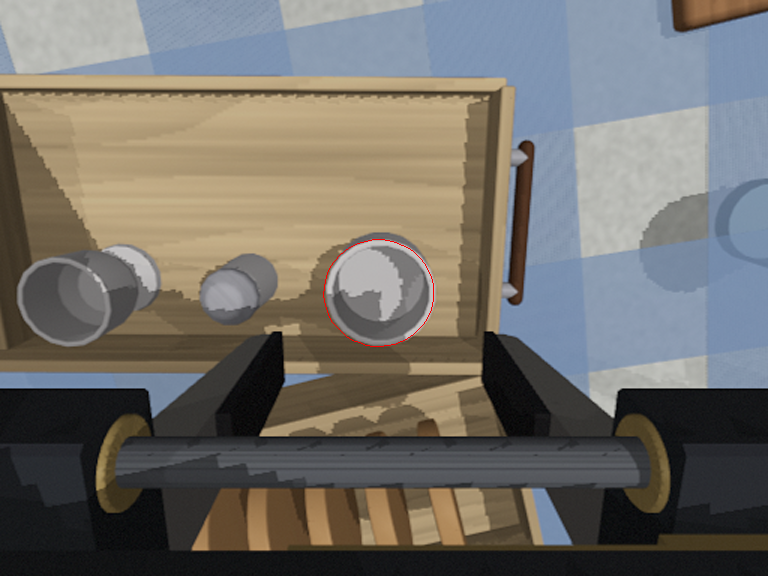

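```bash
python3 -m inch '[[-0.001,-0.002,0.015,0,0,0],[0,0,0.025,0,0,0],[0,0,0.025,0,0,0],[0,0,0.02,0,0,0],[0,0,0.015,0,0,0],[0,0,0.012,0,0,0],[0,0,0.008,0,0,0],[0,0,0.004,0,0,0],[0,0,0,0,0,0],[0,0,0,0,0,0]]' && python3 -m inch '[[0,0,0,0,0,0],[0,0,0,0,0,0],[0,0,0,0,0,0],[0,0,0,0,0,0],[0,0,0,0,0,0]]' 1 15 && python3 -m inch '[[0,0,-0.003,0,0,0],[0,0,-0.01,0,0,0],[0,0,-0.02,0,0,0],[0,0,-0.03,0,0,0],[0,0,-0.025,0,0,0],[0,0,-0.012,0,0,0],[0,0,0,0,0,0],[0,0,0,0,0,0]]' && python3 go.py 440 66 70 170.7
```

```text
time: 18.07
position: [696.2, 74.1, 28.2]
orientation: [180.0, 0.1, 170.8]
wrist_force: [0.5, 0.4, -0.4]
gripper_width: 0.828
time: 18.48
position: [696.5, 74.2, 28.5]
orientation: [180.0, 0.1, 170.8]
wrist_force: [0.4, 0.8, 5.7]
gripper_width: 0.696
time: 19.15
position: [695.4, 74.0, 127.3]
orientation: [180.0, 0.0, 170.8]
wrist_force: [0.0, -0.1, -2.7]
gripper_width: 0.694
t 19.15 p [695.4  74.  127.3] rpy [179.99   0.   170.81] w 63.8 F [ 0.  -0.1 -2.7]
shift [250.9 -48.7  57.3] rows 6.5
turn [0.01 0.   0.11]
```

```bash
python3 -m inch '[[0.0155,-0.0031,0.002,0,0,0],[0.0311,-0.0062,0.004,0,0,0],[0.0311,-0.0062,0.004,0,0,0],[0.0311,-0.0062,0.004,0,0,0],[0.0311,-0.0062,0.004,0,0,0],[0.0311,-0.0062,0.004,0,0,0],[0.0311,-0.0062,0.004,0,0,0],[0.0311,-0.0062,0.004,0,0,0],[0.0155,-0.0031,0.002,0,0,0],[0,0,0,0,0,0],[0,0,0,0,0,0],[0,0,0,0,0,0]]' && python3 go.py 442 65 21.3 170.7 && python3 - <<'E'
from h import *
C=cam("wrist");I=env.grab_frame("wrist")[...,::-1].copy()
B=cv2.resize(I,None,fx=1.5,fy=1.5,interpolation=cv2.INTER_CUBIC)
p=env.state()["position"]
draw(B,C,circ(440.5,66,14,62),(0,0,255),1.5)
draw(B,C,circ(p[0]-1.5,p[1]+1,p[2]-19.3+45,32),(0,255,0),1.5)
draw(B,C,circ(p[0]-1.5,p[1]+1,5,32),(0,255,0),1.5)
cv2.imwrite("pics/w6.png",B)
E
```

```text
time: 20.15
position: [443.0, 64.8, 95.0]
orientation: [-180.0, 0.0, 170.8]
wrist_force: [0.1, 0.6, -2.0]
gripper_width: 0.7
t 20.15 p [443.   64.8  95. ] rpy [-1.7998e+02  1.0000e-02  1.7081e+02] w 64.4 F [ 0.1  0.6 -2. ]
shift [ 1.   0.1 73.7] rows 1.8
turn [-0.02  0.01  0.11]
```

View pics/w6.png

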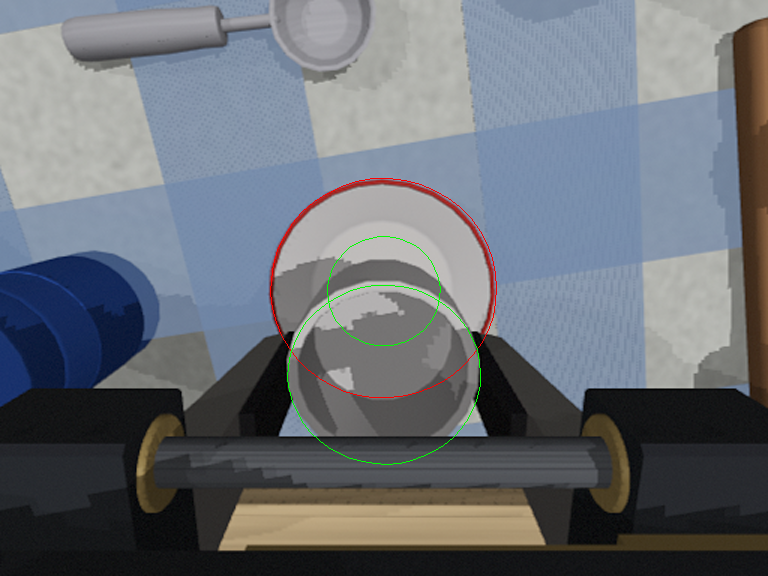

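```bash
python3 -m inch '[[0.001,0,0.012,0,0,0],[0,0,0.02,0,0,0],[0,0,0.02,0,0,0],[0,0,0.012,0,0,0],[0,0,0.005,0,0,0],[0,0,0.002,0,0,0],[0,0,0,0,0,0],[0,0,0,0,0,0]]' && python3 -m inch '[[0,0,0.001,0,0,0],[0,0,0,0,0,0],[0,0,0,0,0,0]]'&& python3 -m inch '[[0,0,0.001,0,0,0],[0,0,0,0,0,0],[0,0,0,0,0,0]]'
```

```text
time: 20.87
position: [442.1, 64.9, 24.8]
orientation: [180.0, 0.1, 170.8]
wrist_force: [-0.3, 0.4, -1.8]
gripper_width: 0.697
time: 21.12
position: [441.7, 65.0, 23.9]
orientation: [180.0, 0.1, 170.8]
wrist_force: [0.0, -0.5, -0.6]
gripper_width: 0.696
time: 21.37
position: [441.3, 64.9, 22.5]
orientation: [180.0, 0.0, 170.8]
wrist_force: [-0.0, 0.5, -2.1]
gripper_width: 0.699
```

```bash
python3 go.py 442 65 21.3
```

```text
t 21.37 p [441.3  64.9  22.5] rpy [1.7999e+02 1.0000e-02 1.7082e+02] w 64.3 F [-0.   0.5 -2.1]
shift [-0.7  0.2  1.2] rows 0.0
```

```bash
python3 -m inch '[[0,0,0.001,0,0,0],[0,0,0,0,0,0],[0,0,0,0,0,0]]' && python3 -m inch '[[0,0,0.0007,0,0,0],[0,0,0,0,0,0],[0,0,0,0,0,0]]'
```

```text
time: 21.62
position: [441.4, 64.9, 21.5]
orientation: [180.0, 0.0, 170.8]
wrist_force: [0.3, -0.2, -0.1]
gripper_width: 0.697
time: 21.87
position: [441.4, 64.9, 21.3]
orientation: [180.0, 0.0, 170.8]
wrist_force: [-2.0, -1.2, 8.8]
gripper_width: 0.699
```

```bash
python3 -m inch '[[0,0,0,0,0,0],[0,0,0,0,0,0],[0,0,0,0,0,0],[0,0,0,0,0,0],[0,0,-0.008,0,0,0],[0,0,-0.025,0,0,0],[0,0,-0.035,0,0,0],[0,0,-0.04,0,0,0],[0,0,-0.03,0,0,0],[0,0,-0.01,0,0,0],[0,0,0,0,0,0],[0,0,0,0,0,0]]' -0.65 && python3 go.py 665.5 -90 150 170.7
```

```text
time: 22.87
position: [441.0, 65.0, 168.6]
orientation: [180.0, 0.0, 170.8]
wrist_force: [0.3, 0.4, -0.6]
gripper_width: 0.822
t 22.87 p [441.   65.  168.6] rpy [1.7997e+02 2.0000e-02 1.7083e+02] w 75.6 F [ 0.3  0.4 -0.6]
shift [-246.4 -117.3   18.7] rows 6.8
turn [0.03 0.02 0.13]
```

```bash
python3 -m inch '[[-0.0154,-0.0075,0.0012,0,0,0],[-0.0308,-0.0149,0.0023,0,0,0],[-0.0308,-0.0149,0.0023,0,0,0],[-0.0308,-0.0149,0.0023,0,0,0],[-0.0308,-0.0149,0.0023,0,0,0],[-0.0308,-0.0149,0.0023,0,0,0],[-0.0308,-0.0149,0.0023,0,0,0],[-0.0308,-0.0149,0.0023,0,0,0],[-0.0154,-0.0075,0.0012,0,0,0],[0,0,0,0,0,0],[0,0,0,0,0,0],[0,0,0,0,0,0]]' -0.35 && python3 go.py 665.5 -90 43 170.7 && python3 - <<'E'
from h import *
C=cam("wrist");I=env.grab_frame("wrist")[...,::-1].copy()
B=cv2.resize(I,None,fx=1.5,fy=1.5,interpolation=cv2.INTER_CUBIC)
draw(B,C,circ(665.5,-90,76,25),(0,0,255),1.5)
cv2.imwrite("pics/w7.png",B)
E
```

```text
time: 23.87
position: [663.6, -91.2, 148.0]
orientation: [180.0, -0.2, 170.8]
wrist_force: [-0.1, 0.9, -0.2]
gripper_width: 0.671
t 23.87 p [663.6 -91.2 148. ] rpy [179.99  -0.24 170.84] w 61.7 F [-0.1  0.9 -0.2]
shift [ -2.1   1.5 105. ] rows 2.6
turn [ 0.01 -0.24  0.14]
```

View pics/w7.png

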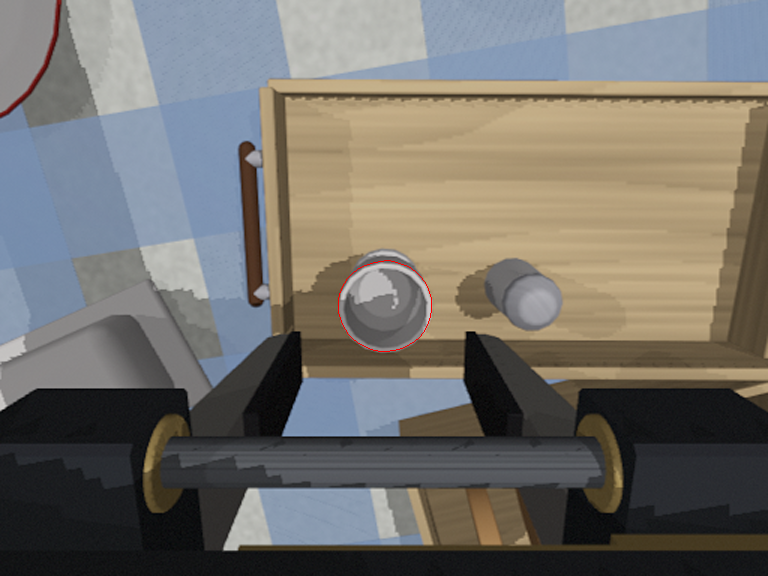

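```bash
python3 -m inch '[[-0.0015,0.0005,0.015,0,0,0],[0,0,0.025,0,0,0],[0,0,0.025,0,0,0],[0,0,0.018,0,0,0],[0,0,0.012,0,0,0],[0,0,0.007,0,0,0],[0,0,0.003,0,0,0],[0,0,0,0,0,0],[0,0,0,0,0,0]]' && python3 -m inch '[[0,0,0,0,0,0],[0,0,0,0,0,0],[0,0,0,0,0,0],[0,0,0,0,0,0],[0,0,0,0,0,0]]' 1 10 && python3 -m inch '[[0,0,-0.003,0,0,0],[0,0,-0.01,0,0,0],[0,0,-0.02,0,0,0],[0,0,-0.03,0,0,0],[0,0,-0.025,0,0,0],[0,0,-0.012,0,0,0],[0,0,0,0,0,0],[0,0,0,0,0,0]]' && python3 go.py 447 -328 130 170.7
```

```text
time: 24.67
position: [667.7, -92.0, 46.1]
orientation: [180.0, 0.1, 170.8]
wrist_force: [0.2, 0.4, -0.3]
gripper_width: 0.672
time: 25.08
position: [667.8, -91.9, 46.2]
orientation: [180.0, 0.1, 170.8]
wrist_force: [-0.5, 0.4, 4.4]
gripper_width: 0.529
time: 25.75
position: [666.8, -91.9, 145.2]
orientation: [180.0, 0.0, 170.8]
wrist_force: [-0.2, 0.2, -1.8]
gripper_width: 0.535
t 25.75 p [666.8 -91.9 145.2] rpy [1.7999e+02 2.0000e-02 1.7081e+02] w 49.2 F [-0.2  0.2 -1.8]
shift [ 179.3 -268.2   15.1] rows 8.1
turn [0.01 0.02 0.11]
```

```bash
python3 -m inch '[[0.0089,-0.0134,0.001,0,0,0],[0.0178,-0.0268,0.002,0,0,0],[0.0178,-0.0268,0.002,0,0,0],[0.0178,-0.0268,0.002,0,0,0],[0.0178,-0.0268,0.002,0,0,0],[0.0178,-0.0268,0.002,0,0,0],[0.0178,-0.0268,0.002,0,0,0],[0.0178,-0.0268,0.002,0,0,0],[0.0178,-0.0268,0.002,0,0,0],[0.0178,-0.0268,0.002,0,0,0],[0.0089,-0.0134,0.001,0,0,0],[0,0,0,0,0,0],[0,0,0,0,0,0],[0,0,0,0,0,0]]' && python3 go.py 448.5 -328 39.1 170.7 && python3 - <<'E'
from h import *
C=cam("wrist");I=env.grab_frame("wrist")[...,::-1].copy()
B=cv2.resize(I,None,fx=1.5,fy=1.5,interpolation=cv2.INTER_CUBIC)
p=env.state()["position"]
draw(B,C,circ(447,-328,16,85),(0,0,255),1.5)
draw(B,C,circ(p[0]-1.5,p[1],5,25),(0,255,0),1.5)
draw(B,C,circ(p[0]-1.5,p[1],p[2]+30,25),(0,255,0),1.5)
cv2.imwrite("pics/w8.png",B)
E
```

```text
time: 26.92
position: [448.8, -326.6, 124.0]
orientation: [179.9, -0.1, 170.9]
wrist_force: [0.9, 0.4, -1.8]
gripper_width: 0.53
t 26.92 p [ 448.8 -326.6  124. ] rpy [ 1.7992e+02 -9.0000e-02  1.7089e+02] w 48.7 F [ 0.9  0.4 -1.8]
shift [-0.  -1.5 84.9] rows 2.1
turn [ 0.08 -0.09  0.19]
```

View pics/w8.png

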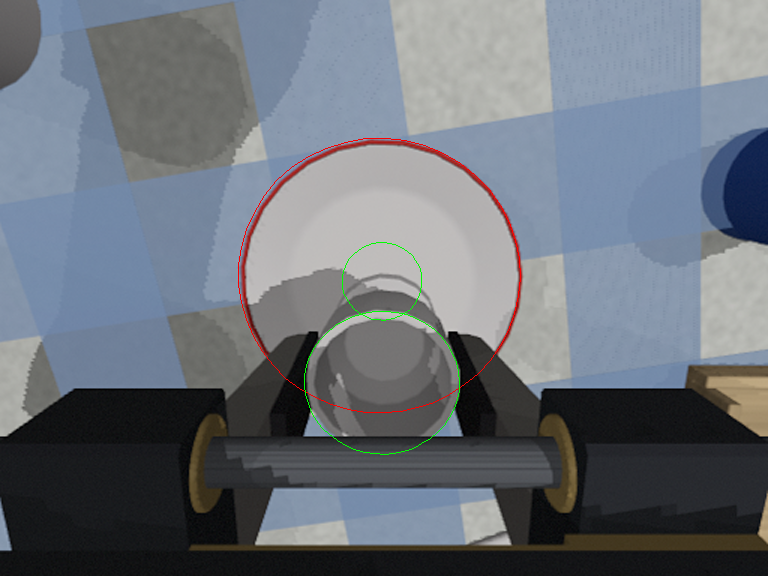

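```bash
python3 -m inch '[[0.0015,0,0.012,0,0,0],[0,0,0.02,0,0,0],[0,0,0.024,0,0,0],[0,0,0.016,0,0,0],[0,0,0.007,0,0,0],[0,0,0.002,0,0,0],[0,0,0,0,0,0],[0,0,0,0,0,0]]' && python3 -m inch '[[0,0,0.001,0,0,0],[0,0,0,0,0,0],[0,0,0,0,0,0]]'&& python3 -m inch '[[0,0,0.001,0,0,0],[0,0,0,0,0,0],[0,0,0,0,0,0]]'
```

```text
time: 27.63
position: [447.9, -327.9, 44.9]
orientation: [-180.0, 0.1, 170.9]
wrist_force: [-0.0, 0.5, -1.2]
gripper_width: 0.53
time: 27.88
position: [447.5, -328.0, 43.9]
orientation: [-180.0, 0.1, 170.8]
wrist_force: [0.7, -1.4, -1.4]
gripper_width: 0.526
time: 28.13
position: [447.0, -327.9, 42.3]
orientation: [180.0, 0.0, 170.8]
wrist_force: [-0.4, -0.5, -1.2]
gripper_width: 0.526
```

```bash
python3 -m inch '[[0,0,0.001,0,0,0],[0,0,0,0,0,0],[0,0,0,0,0,0]]' && python3 -m inch '[[0,0,0.001,0,0,0],[0,0,0,0,0,0],[0,0,0,0,0,0]]' && python3 -m inch '[[0,0,0.001,0,0,0],[0,0,0,0,0,0],[0,0,0,0,0,0]]'
```

```text
time: 28.38
position: [447.0, -327.8, 41.1]
orientation: [180.0, -0.0, 170.8]
wrist_force: [-0.1, 0.4, -1.1]
gripper_width: 0.53
time: 28.63
position: [447.0, -327.8, 40.1]
orientation: [180.0, -0.0, 170.8]
wrist_force: [-0.1, -0.8, -0.7]
gripper_width: 0.531
time: 28.88
position: [447.1, -327.9, 39.2]
orientation: [-180.0, 0.0, 170.8]
wrist_force: [0.1, 0.1, -0.1]
gripper_width: 0.53
```

```bash
python3 -m inch '[[0,0,0.0004,0,0,0],[0,0,0,0,0,0],[0,0,0,0,0,0]]' && python3 -m inch '[[0,0,0,0,0,0],[0,0,0,0,0,0],[0,0,0,0,0,0],[0,0,-0.008,0,0,0],[0,0,-0.025,0,0,0],[0,0,-0.035,0,0,0],[0,0,-0.04,0,0,0],[0,0,-0.04,0,0,0],[0,0,-0.03,0,0,0],[0,0,-0.025,0,0,0],[0,0,-0.007,0,0,0],[0,0,0,0,0,0],[0,0,0,0,0,0]]' -0.35 && python3 go.py 506 343.2 280 170.7
```

```text
time: 29.13
position: [447.3, -327.9, 39.1]
orientation: [180.0, 0.0, 170.8]
wrist_force: [-0.6, 0.5, 3.7]
gripper_width: 0.531
time: 30.22
position: [446.7, -327.5, 248.2]
orientation: [180.0, -0.0, 170.8]
wrist_force: [-0.6, 0.5, -0.3]
gripper_width: 0.676
t 30.22 p [ 446.7 -327.5  248.2] rpy [ 1.7997e+02 -3.0000e-02  1.7082e+02] w 62.2 F [-0.6  0.5 -0.3]
shift [ 48.4 671.6 -31.4] rows 16.9
turn [ 0.03 -0.03  0.12]
```

```bash
python3 -m inch '[[0.0013,0.0177,-0.0008,0,0,0],[0.0025,0.0353,-0.0017,0,0,0],[0.0026,0.0354,-0.0016,0,0,0],[0.0025,0.0353,-0.0017,0,0,0],[0.0026,0.0354,-0.0016,0,0,0],[0.0025,0.0353,-0.0017,0,0,0],[0.0026,0.0354,-0.0016,0,0,0],[0.0025,0.0353,-0.0017,0,0,0],[0.0026,0.0354,-0.0016,0,0,0],[0.0025,0.0353,-0.0017,0,0,0],[0.0026,0.0354,-0.0016,0,0,0],[0.0025,0.0353,-0.0017,0,0,0],[0.0026,0.0354,-0.0016,0,0,0],[0.0025,0.0353,-0.0017,0,0,0],[0.0026,0.0354,-0.0016,0,0,0],[0.0025,0.0353,-0.0017,0,0,0],[0.0026,0.0354,-0.0016,0,0,0],[0.0025,0.0353,-0.0017,0,0,0],[0.0026,0.0354,-0.0016,0,0,0],[0.0013,0.0177,-0.0008,0,0,0]]' -1 >/dev/null && python3 -m inch '[[0,0,0,0,0,0],[0,0,0,0,0,0],[0,0,0,0,0,0]]' && python3 go.py 506 343.2 164 170.8 && python3 - <<'E'
from h import *
C=cam("wrist");I=env.grab_frame("wrist")[...,::-1].copy()
B=cv2.resize(I,None,fx=1.5,fy=1.5,interpolation=cv2.INTER_CUBIC)
draw(B,C,circ(505.5,343.2,196,20),(0,0,255),1.5)
draw(B,C,circ(393,334,123,33),(0,255,255),1.5)
cv2.imwrite("pics/w9.png",B)
E
```

```text
time: 32.13
position: [506.1, 341.3, 278.1]
orientation: [-179.8, -0.1, 170.7]
wrist_force: [-0.3, -1.3, -0.2]
gripper_width: 1.0
t 32.13 p [506.1 341.3 278.1] rpy [-1.7982e+02 -1.2000e-01  1.7075e+02] w 92.0 F [-0.3 -1.3 -0.2]
shift [  0.2   2.3 114.1] rows 2.9
turn [-0.18 -0.12 -0.05]
```

View pics/w9.png

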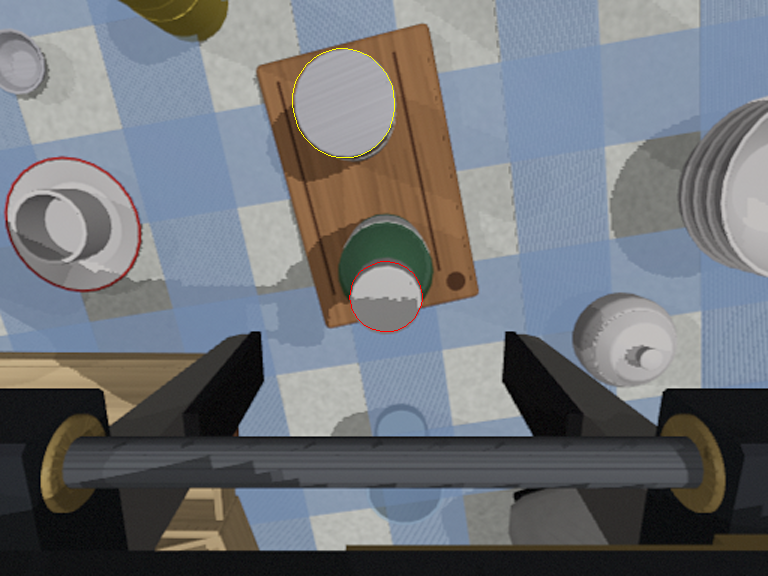

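```bash
python3 -m inch '[[0,0.0015,0.02,0,0,0],[0,0,0.035,0,0,0],[0,0,0.033,0,0,0],[0,0,0.018,0,0,0],[0,0,0.006,0,0,0],[0,0,0,0,0,0],[0,0,0,0,0,0]]' -1 && python3 -m inch '[[0,0,0,0,0,0],[0,0,0,0,0,0],[0,0,0,0,0,0],[0,0,0,0,0,0],[0,0,0,0,0,0],[0,0,0,0,0,0],[0,0,0,0,0,0],[0,0,0,0,0,0]]' 1 25 && python3 -m inch '[[0,0,-0.005,0,0,0],[0,0,-0.01,0,0,0],[0,0,-0.025,0,0,0],[0,0,-0.03,0,0,0],[0,0,-0.03,0,0,0],[0,0,-0.015,0,0,0],[0,0,-0.005,0,0,0],[0,0,0,0,0,0],[0,0,0,0,0,0]]' && python3 go.py 590.5 -75.5 240 170.8
```

```text
time: 32.77
position: [507.4, 344.0, 169.1]
orientation: [180.0, 0.1, 170.7]
wrist_force: [0.3, 0.5, 0.3]
gripper_width: 1.002
time: 33.43
position: [506.6, 344.3, 168.1]
orientation: [-180.0, -0.0, 170.8]
wrist_force: [-0.3, -1.2, 0.6]
gripper_width: 0.437
time: 34.18
position: [505.9, 344.0, 286.9]
orientation: [-179.9, -0.1, 170.8]
wrist_force: [0.3, -0.6, -6.5]
gripper_width: 0.43
t 34.18 p [505.9 344.  286.9] rpy [-1.7991e+02 -8.0000e-02  1.7082e+02] w 39.6 F [ 0.3 -0.6 -6.5]
shift [-150.5 -400.5   47.3] rows 10.8
turn [-0.09 -0.08  0.02]
```

```bash
python3 -m inch '[[-0.0033,-0.0087,0.001,0,0,0],[-0.0065,-0.0174,0.002,0,0,0],[-0.0109,-0.029,0.0034,0,0,0],[-0.0109,-0.029,0.0034,0,0,0],[-0.0109,-0.029,0.0034,0,0,0],[-0.0109,-0.029,0.0034,0,0,0],[-0.0109,-0.029,0.0034,0,0,0],[-0.0109,-0.029,0.0034,0,0,0],[-0.0109,-0.029,0.0034,0,0,0],[-0.0109,-0.029,0.0034,0,0,0],[-0.0109,-0.029,0.0034,0,0,0],[-0.0109,-0.029,0.0034,0,0,0],[-0.0109,-0.029,0.0034,0,0,0],[-0.0109,-0.029,0.0034,0,0,0],[-0.0065,-0.0174,0.002,0,0,0],[-0.0033,-0.0087,0.001,0,0,0],[0,0,0,0,0,0],[0,0,0,0,0,0],[0,0,0,0,0,0],[0,0,0,0,0,0]]' && python3 go.py 590.7 -75.6 162 170.8
```

```text
time: 35.85
position: [591.1, -72.3, 241.2]
orientation: [179.9, -0.0, 171.0]
wrist_force: [-0.4, 0.3, -5.1]
gripper_width: 0.428
t 35.85 p [591.1 -72.3 241.2] rpy [ 1.7994e+02 -2.0000e-02  1.7099e+02] w 39.4 F [-0.4  0.3 -5.1]
shift [-0.2 -3.4 79.2] rows 2.0
turn [ 0.06 -0.02  0.19]
```

```bash
python3 -m inch '[[0,-0.001,0.012,0,0,0],[0,-0.001,0.022,0,0,0],[0,0,0.02,0,0,0],[0,0,0.012,0,0,0],[0,0,0.005,0,0,0],[0,0,0,0,0,0],[0,0,0,0,0,0],[0,0,0,0,0,0]]' && python3 go.py 590.7 -75.6 162 170.8
```

```text
time: 36.52
position: [591.8, -76.6, 171.4]
orientation: [180.0, 0.1, 170.8]
wrist_force: [0.1, -0.5, -5.1]
gripper_width: 0.432
t 36.52 p [591.8 -76.6 171.4] rpy [1.7999e+02 1.3000e-01 1.7083e+02] w 39.8 F [ 0.1 -0.5 -5.1]
shift [1.3 0.8 9.4] rows 0.2
turn [0.01 0.13 0.03]
```

```bash
python3 -m inch '[[0.0005,0.0008,0.003,0,0,0],[0,0,0.002,0,0,0],[0,0,0.001,0,0,0],[0,0,0,0,0,0],[0,0,0,0,0,0]]' && python3 -m inch '[[0,0,0.001,0,0,0],[0,0,0,0,0,0],[0,0,0,0,0,0]]' && python3 -m inch '[[0,0,0.001,0,0,0],[0,0,0,0,0,0],[0,0,0,0,0,0]]'&& python3 go.py 590.7 -75.6 162 170.8
```

```text
time: 36.93
position: [590.5, -75.7, 164.3]
orientation: [180.0, 0.0, 170.8]
wrist_force: [0.2, 0.1, -4.2]
gripper_width: 0.427
time: 37.18
position: [590.5, -75.8, 163.2]
orientation: [180.0, -0.0, 170.8]
wrist_force: [0.1, -0.5, -4.6]
gripper_width: 0.431
time: 37.43
position: [590.5, -75.7, 162.2]
orientation: [-180.0, -0.0, 170.8]
wrist_force: [0.2, -0.5, -4.8]
gripper_width: 0.427
t 37.43 p [590.5 -75.7 162.2] rpy [-180.     -0.    170.82] w 39.3 F [ 0.2 -0.5 -4.8]
shift [-0.2  0.1  0.2] rows 0.0
turn [-0.   -0.    0.02]
```

```bash
python3 -m inch '[[0,0,0.001,0,0,0],[0,0,0,0,0,0],[0,0,0,0,0,0]]' && python3 -m inch '[[0,0,0.0007,0,0,0],[0,0,0,0,0,0],[0,0,0,0,0,0]]'
```

```text
time: 37.68
position: [590.9, -75.9, 162.0]
orientation: [180.0, 0.1, 170.8]
wrist_force: [-1.4, -0.1, 1.3]
gripper_width: 0.431
time: 37.93
position: [591.3, -76.0, 162.0]
orientation: [180.0, 0.1, 170.8]
wrist_force: [-1.4, -0.4, 5.9]
gripper_width: 0.43
```

```bash
python3 -m inch '[[0,0,0,0,0,0],[0,0,0,0,0,0],[0,0,0,0,0,0],[0,0,0,0,0,0],[0,0,0,0,0,0],[0,0,-0.01,0,0,0],[0,0,-0.03,0,0,0],[0,0,-0.03,0,0,0],[0,0,-0.01,0,0,0],[0,0,0,0,0,0],[0,0,0,0,0,0],[0,0,0,0,0,0]]' -1 && python3 go.py 394 334 190 170.8
```

```text
time: 38.93
position: [589.6, -75.6, 239.2]
orientation: [-180.0, -0.1, 170.8]
wrist_force: [0.8, -0.7, -0.7]
gripper_width: 1.003
t 38.93 p [589.6 -75.6 239.2] rpy [-1.7999e+02 -1.3000e-01  1.7082e+02] w 92.3 F [ 0.8 -0.7 -0.7]
shift [258.3 373.1  49.8] rows 11.4
turn [-0.01 -0.13  0.02]
```

```bash
python3 -m inch '[[0.0092,0.0133,0.0018,0,0,0],[0.0184,0.0266,0.0035,0,0,0],[0.0185,0.0267,0.0036,0,0,0],[0.0184,0.0266,0.0035,0,0,0],[0.0185,0.0267,0.0036,0,0,0],[0.0184,0.0266,0.0035,0,0,0],[0.0185,0.0267,0.0036,0,0,0],[0.0184,0.0266,0.0035,0,0,0],[0.0185,0.0267,0.0036,0,0,0],[0.0184,0.0266,0.0035,0,0,0],[0.0185,0.0267,0.0036,0,0,0],[0.0184,0.0266,0.0035,0,0,0],[0.0185,0.0267,0.0036,0,0,0],[0.0184,0.0266,0.0035,0,0,0],[0.0092,0.0133,0.0018,0,0,0],[0,0,0,0,0,0],[0,0,0,0,0,0],[0,0,0,0,0,0]]' && python3 -m inch '[[0,0,0.02,0,0,0],[0,0,0.02,0,0,0],[0,0,0,0,0,0],[0,0,0,0,0,0],[0,0,0,0,0,0]]' && python3 go.py 394 334 80 170.8
```

```text
time: 40.43
position: [395.3, 332.2, 189.9]
orientation: [-179.9, -0.0, 170.7]
wrist_force: [0.3, -0.1, -0.0]
gripper_width: 1.0
time: 40.85
position: [396.1, 333.2, 151.6]
orientation: [180.0, 0.0, 170.7]
wrist_force: [-1.5, 0.6, -0.2]
gripper_width: 1.004
t 40.85 p [396.1 333.2 151.6] rpy [1.7998e+02 4.0000e-02 1.7072e+02] w 92.3 F [-1.5  0.6 -0.2]
shift [ 2.2  0.5 71.6] rows 1.8
turn [ 0.02  0.04 -0.08]
```

```bash
python3 -m inch '[[0.0015,0.0005,0.02,0,0,0],[0,0,0.025,0,0,0],[0,0,0.018,0,0,0],[0,0,0.007,0,0,0],[0,0,0,0,0,0],[0,0,0,0,0,0],[0,0,0,0,0,0]]' && python3 go.py 394 334 80 170.8 && python3 -m inch '[[0,0,0,0,0,0],[0,0,0,0,0,0],[0,0,0,0,0,0],[0,0,0,0,0,0],[0,0,0,0,0,0],[0,0,0,0,0,0]]' 1 25 && python3 -m inch '[[0,0,-0.003,0,0,0],[0,0,-0.01,0,0,0],[0,0,-0.02,0,0,0],[0,0,-0.03,0,0,0],[0,0,-0.03,0,0,0],[0,0,-0.008,0,0,0],[0,0,0,0,0,0],[0,0,0,0,0,0],[0,0,0,0,0,0]]' && python3 go.py 620 91 120 170.8
```

```text
time: 41.43
position: [394.7, 335.1, 82.3]
orientation: [179.9, 0.1, 170.8]
wrist_force: [0.5, -0.1, 0.9]
gripper_width: 0.999
t 41.43 p [394.7 335.1  82.3] rpy [1.7989e+02 9.0000e-02 1.7080e+02] w 91.9 F [ 0.5 -0.1  0.9]
shift [ 0.5 -1.2  2.3] rows 0.1
turn [ 0.11  0.09 -0.  ]
time: 41.93
position: [393.9, 334.5, 81.3]
orientation: [180.0, 0.0, 170.8]
wrist_force: [-0.6, -1.3, 4.3]
gripper_width: 0.714
time: 42.68
position: [392.7, 333.4, 180.1]
orientation: [-179.8, -0.1, 170.8]
wrist_force: [-0.3, 0.6, -4.6]
gripper_width: 0.715
t 42.68 p [392.7 333.4 180.1] rpy [-1.7984e+02 -1.2000e-01  1.7081e+02] w 65.8 F [-0.3  0.6 -4.6]
shift [-263.2 -202.8   60.1] rows 8.4
turn [-0.16 -0.12  0.01]
```

```bash
python3 -m inch '[[-0.0132,-0.0101,0.0025,0,0,0],[-0.0263,-0.0203,0.005,0,0,0],[-0.0263,-0.0203,0.005,0,0,0],[-0.0263,-0.0203,0.005,0,0,0],[-0.0263,-0.0203,0.005,0,0,0],[-0.0263,-0.0203,0.005,0,0,0],[-0.0263,-0.0203,0.005,0,0,0],[-0.0263,-0.0203,0.005,0,0,0],[-0.0263,-0.0203,0.005,0,0,0],[-0.0263,-0.0203,0.005,0,0,0],[-0.0132,-0.0101,0.0025,0,0,0],[0,0,0,0,0,0],[0,0,0,0,0,0],[0,0,0,0,0,0],[0,0,0,0,0,0],[0,0,0,0,0,0]]' && python3 -m inch '[[0,0,0.012,0,0,0],[0,0,0.018,0,0,0],[0,0,0.01,0,0,0],[0,0,0.004,0,0,0],[0,0,0,0,0,0],[0,0,0,0,0,0],[0,0,0,0,0,0]]' && python3 go.py 620.5 91 75 170.8
```

```text
time: 44.02
position: [620.3, 93.9, 131.9]
orientation: [180.0, -0.0, 171.0]
wrist_force: [0.5, -0.1, -3.1]
gripper_width: 0.719
time: 44.6
position: [621.7, 92.3, 88.6]
orientation: [180.0, 0.1, 170.8]
wrist_force: [0.3, -0.0, -3.3]
gripper_width: 0.715
t 44.6 p [621.7  92.3  88.6] rpy [1.7997e+02 7.0000e-02 1.7082e+02] w 65.8 F [ 0.3 -0.  -3.3]
shift [ 1.  -1.5 13.6] rows 0.3
turn [0.03 0.07 0.02]
```

```bash
python3 -m inch '[[0.0005,-0.0013,0.004,0,0,0],[0,0,0.003,0,0,0],[0,0,0.002,0,0,0],[0,0,0.001,0,0,0],[0,0,0,0,0,0],[0,0,0,0,0,0],[0,0,0,0,0,0]]' && python3 -m inch '[[0,0,0.001,0,0,0],[0,0,0,0,0,0],[0,0,0,0,0,0]]' && python3 go.py 620.5 91 75 170.8
```

```text
time: 45.18
position: [620.5, 91.0, 78.0]
orientation: [180.0, 0.0, 170.8]
wrist_force: [1.1, 0.3, -3.8]
gripper_width: 0.715
time: 45.43
position: [620.4, 90.9, 76.9]
orientation: [-180.0, -0.0, 170.8]
wrist_force: [-0.8, 1.0, -3.5]
gripper_width: 0.715
t 45.43 p [620.4  90.9  76.9] rpy [-180.     -0.    170.81] w 65.8 F [-0.8  1.  -3.5]
shift [-0.1  0.1  1.9] rows 0.0
turn [-0.   -0.    0.01]
```

```bash
python3 -m inch '[[0,0,0.001,0,0,0],[0,0,0,0,0,0],[0,0,0,0,0,0]]' && python3 -m inch '[[0,0,0.001,0,0,0],[0,0,0,0,0,0],[0,0,0,0,0,0]]' && python3 -m inch '[[0,0,0.0007,0,0,0],[0,0,0,0,0,0],[0,0,0,0,0,0]]'
```

```text
time: 45.68
position: [620.4, 90.9, 75.8]
orientation: [-180.0, -0.0, 170.8]
wrist_force: [-0.1, 0.5, -3.8]
gripper_width: 0.718
time: 45.93
position: [620.7, 90.9, 75.3]
orientation: [180.0, 0.0, 170.8]
wrist_force: [-1.1, -0.8, 0.1]
gripper_width: 0.712
time: 46.18
position: [620.7, 90.9, 75.3]
orientation: [180.0, 0.0, 170.8]
wrist_force: [-3.2, -0.6, 5.4]
gripper_width: 0.716
```

```bash
python3 -m inch '[[0,0,0,0,0,0],[0,0,0,0,0,0],[0,0,0,0,0,0],[0,0,0,0,0,0],[0,0,-0.008,0,0,0],[0,0,-0.025,0,0,0],[0,0,-0.035,0,0,0],[0,0,-0.04,0,0,0],[0,0,-0.04,0,0,0],[0,0,-0.04,0,0,0],[0,0,-0.04,0,0,0],[0.01,-0.015,-0.02,0,0,0],[0.02,-0.03,-0.007,0,0,0],[0.02,-0.03,0,0,0,0],[0.01,-0.015,0,0,0,0],[0,0,0,0,0,0],[0,0,0,0,0,0],[0,0,0,0,0,0],[0,0,0,0,0,0]]' -1 && python3 - <<'E'
from h import *
C=cam("wrist");I=env.grab_frame("wrist")[...,::-1].copy()
B=cv2.resize(I,None,fx=1.5,fy=1.5,interpolation=cv2.INTER_CUBIC)
for x,y,z,r in [(590,-75.5,190,20),(619.5,92,117,33),(679.5,-8.5,71,15),(440.5,66,14,62),(447,-328,16,85),(440.5,66,47,32),(447,-328,69,25)]: draw(B,C,circ(x,y,z,r),(0,0,255),1.5)
cv2.imwrite("pics/w10.png",B)
cv2.imwrite("pics/s10.png",env.grab_frame("scene")[...,::-1])
E
```

```text
time: 47.77
position: [547.4, 13.0, 329.1]
orientation: [180.0, 0.0, 170.9]
wrist_force: [0.3, 0.5, -0.4]
gripper_width: 1.001
```

View pics/w10.png

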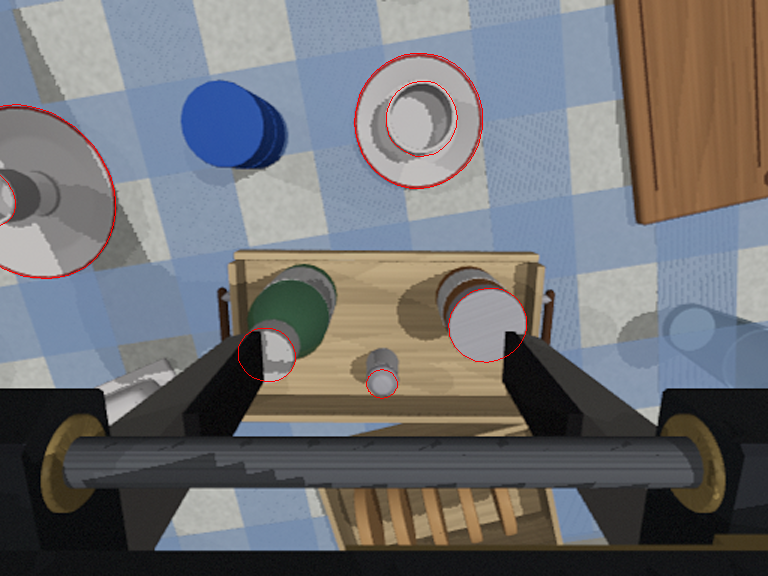

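View pics/s10.png

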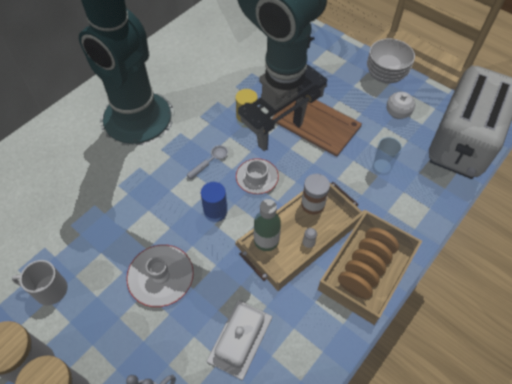

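```bash
python3 -c "
from workcell import env
print(env.job_done())"
```

```text
the job is handed in; nothing more can be done
None
```

The breakfast place is laid and the job was handed in at about 48 s of the 128 s allowed. I stood the bottle and then the jar on the board. Then the ramekin went on the saucer and the egg cup on the plate, and last the bottle and the jar went back to their original places.

**Last checks:**
- **Position:** wrist and scene pictures taken before hand-in show everything upright. The outlines drawn at the original bottle, jar and salt positions match the pictures to within about 2 mm. The left finger hid part of the bottle cap in the wrist picture.
- **Ramekin:** it sits in the middle of the saucer.
- **Egg cup:** it looks centred on the plate in the scene picture. The wrist picture cut off part of the plate and showed only its edge.
- **Bystanders:** the salt cellar, the tumbler, and the blue and yellow jars look untouched.
- **Forces:** readings at set-down stayed under about 9 N, and the gripper was open and clear of everything.

**Disagreement:** the scene camera put positions about 3 to 7 mm off the wrist camera's. I used mainly the wrist camera, and the grasps confirmed it.

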